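# Make up a wash kit and a stain kit at the laundry counter

### The arm

A 7-joint arm with a two-finger parallel gripper is mounted at the origin on the work surface. World frame = base frame: x ahead of the robot, y to its left, z up, the work surface at z = 0. Lengths are in m, angles in degrees, forces in N, time in s.
With the tool pointing down it reaches from about 0.425 to 0.8 m from the base axis. Payload 8.3 kg.
Tool frame: the origin (TCP) lies at the centre of the arm's flange, where the gripper is bolted on; the fingertips stand 173 mm ahead of it and the grasp point (between the pads) lies 155 mm ahead of it; z points along the fingers, y is the direction in which the jaws open and shut (so a half turn about z gives the same grasp; the last joint's range is limited). The gripper opens to 85 mm and grips with 20 to 120 N. Pads are 22 mm wide; open, the fingers measure 114 mm over their backs; the gripper's body (76 mm by 85 mm) begins 54 mm behind the grasp point. The pads swing forward as they close: fully open they stand 13 mm farther back than shut.
Start: joints at [-72.703, 21.967, 0.94, 78.501, -0.361, 79.538, -2.664], TCP at [0.223, 0.584, 0.405] pointing down, gripper open.
Joint ranges: [-169.22, 169.22], [-14.56, 117.87], [-87.37, 89.26], [10.42, 133.3], [-82.24, 262.24], [0.94, 117.77], [-172.7, 172.7]. Speed limits (degrees/s): [136.94, 136.94, 172.46, 172.46, 180, 180, 180].

### API

Orientations are given as a 3x3 rotation matrix whose columns are the frame's x, y, z axes.
In Python, from rig import robot gives the robot as it stands.
- The arm moves only by the tool move_arm, never from a script. Its argument "commands" is a list of rows, each a list of 6 numbers: the shift along the tool's x, y, z in cm, then the turn, a rotation vector about the tool's x, y, z in degrees. A call has exactly 5 rows; each row shifts and turns the commanded pose from where the row before left it, along the tool's axes as they then stand; what a row does not reach is not made up. A row lasts 1/10 s, in which the tool goes at most 50 mm and 8.59 degrees, less where a joint would pass 70% of its speed; a pose out of reach is approached as far as the arm can. A call is refused whole if a number of a shift passes 5 or a number of a turn 8.59, either way. A call with a gripper value outside its range is refused whole. "hand" is the finger opening in cm, from 0 to 8.54, set as the call begins (left out, the last holds). The fingers move at their own pace and stop on an object; "newtons" is the grip in N (left out, the last holds). Time passes only in rows, so rows that do not move let the fingers close, or fill a call up. It gives the time, the measured TCP pose, the force and the opening at its end, in the units of the state.
- robot.state(): the state, without advancing time (a new reading comes with each control period).
- robot.camera(name): name is "scene" or "side" or "wrist"; returns a dict with "frame" (384x512x3 uint8, blue, green, red), "K" (3x3 intrinsics, pixels), "cam_to_world" (4x4, takes a point from camera to world coordinates); the wrist camera has in their place "T_tool_cam" (4x4, takes a point from camera to tool coordinates, whose origin is the TCP and whose axes are the flange's). Camera axes: x right, y up, looking along -z (the intrinsics and any distortion apply to the point x, -y, -z); pixel columns grow to the right and rows downward; lengths in m; the calibration is good to about 2 mm. A picture is of the moment at which its call begins: read the wrist's pose just before it. There is no depth.
- robot.job_done(): hands the job in, once; it reports no verdict.
The state is a dict: "time": time; "joints": joint angles; "joint_vel": joint speeds; "joint_efforts": joint torques, N m; "ee_pos": TCP position; "eef_rot": TCP orientation; "wrist_force": force on the tool from outside, world axes, zero at the start; "wrist_torque": the same for the moment, N m; "grip_width": opening from 0.0 (shut) to 1.0 (fully open).
Only numpy, scipy, OpenCV 4.12 (cv2) and the standard library are available. Lean on these libraries where they do the work, as an engineer would, in place of code of your own. Each camera call takes 0.05 s, during which the arm holds its last target. There are 200 camera calls.

### The job

Make up two laundry kits: the teal detergent bottle, the pink softener bottle and the green measuring cup go in the blue tray, the red stain-remover tin and the wooden scrubbing brush in the yellow tray. Stand each thing upright (cup mouth up, brush on its bristles) flat on the floor of a compartment of its own, and let go. Leave the white bleach bottle, the token dish and the mug standing where they are.

Things in the scene. Friction and masses are not known exactly. Their poses are not given: they have to be found in the camera images.
- blue_tray: Blue plastic kit tray, fixed to the counter, 100 (x) by 270 (y) by 20 mm high, origin at the centre of its underside, z up. Floor 5 mm thick, rim and dividers 4 mm thick and 20 mm high. Two dividers across it make three equal compartments in a row along its y, each 92 by 85 mm inside, centred at x = 0 and y = -0.089, 0 and +0.089 m in the tray's frame.
- yellow_tray: Yellow plastic kit tray, fixed to the counter, 100 (x) by 270 (y) by 20 mm high, origin at the centre of its underside, z up. Floor 5 mm thick, rim and dividers 4 mm thick and 20 mm high. Two dividers across it make three equal compartments in a row along its y, each 92 by 85 mm inside, centred at x = 0 and y = -0.089, 0 and +0.089 m in the tray's frame.
- detergent: Teal-green round detergent bottle, paper band, white cap; loose, upright. Body 52 mm diameter, straight up to 72 mm, shoulder, cap 32 mm diameter, 100 mm high in all. About 0.2 kg. Origin: centre of its underside, z up. 
- softener: Pink round softener bottle with wide white cap; loose, upright. Body 58 mm diameter, straight up to 62 mm, cap 44 mm diameter from 70 mm, 88 mm high in all. About 0.2 kg. Origin: centre of its underside, z up. 
- cup: Bright green open measuring cup, standing mouth up, loose; 52 mm diameter at the foot, 56 mm at the rim, 55 mm high, wall 3 mm. About 0.04 kg. Origin: centre of its underside, z up. 
- tin: Red square stain-remover tin with steel lid, loose, upright; 52 by 52 mm (sides along its x and y), 60 mm high (red up to 54 mm, steel lid 40 mm square above). About 0.18 kg. Origin: centre of its underside, z up. 
- brush: Round pale-wood scrubbing brush standing on its stiff pale bristles, loose; head 62 mm diameter, 34 mm high, with an upright round wooden knob on top, 30 mm diameter from 44 to 68 mm height, thinner neck below it. About 0.12 kg. Origin: centre of its underside, z up. 
- bleach: White round bleach bottle, paper band, black cap, same shape as the teal-green bottle (52 mm diameter, 100 mm high); loose, stands among the stock. Not wanted in any kit. Origin: centre of its underside, z up. 
- dish: Small round steel dish holding brass tokens, 90 mm diameter, 28 mm high, loose; stays where it is. Origin: centre of its underside, z up. 
- mug: White ceramic mug, 76 mm diameter, 85 mm high, handle at its +y; loose, stays where it is. Origin: centre of its underside, z up. 
There are look-alikes about, which are no part of the job. Leave any orange look-alike of the detergent alone.

How it is judged (in metres and radians):
At the end, for the whole second after the job is handed in: Teal bottle, pink bottle and cup in the blue tray, tin and brush in the yellow tray: each origin within 45 mm (tray x) and 131 mm (tray y) of the tray's centre and 0 to 9 mm above its underside (tray floor at 5 mm), upright within 0.12 rad, at rest (x of detergent in the frame of blue_tray between -0.045 and 0.045 m and y of detergent in the frame of blue_tray between -0.131 and 0.131 m and z of detergent in the frame of blue_tray between 0 and 0.009 m and angle between each of detergent, softener, cup, tin, brush's own z axis and vertical below 0.12 rad and linear speed of each of detergent, softener, cup, tin, brush below 0.02 m/s and angular speed of each of detergent, softener, cup, tin, brush below 0.2 rad/s and x of softener in the frame of blue_tray between -0.045 and 0.045 m and y of softener in the frame of blue_tray between -0.131 and 0.131 m and z of softener in the frame of blue_tray between 0 and 0.009 m and x of cup in the frame of blue_tray between -0.045 and 0.045 m and y of cup in the frame of blue_tray between -0.131 and 0.131 m and z of cup in the frame of blue_tray between 0 and 0.009 m and x of tin in the frame of yellow_tray between -0.045 and 0.045 m and y of tin in the frame of yellow_tray between -0.131 and 0.131 m and z of tin in the frame of yellow_tray between 0 and 0.009 m and x of brush in the frame of yellow_tray between -0.045 and 0.045 m and y of brush in the frame of yellow_tray between -0.131 and 0.131 m and z of brush in the frame of yellow_tray between 0 and 0.009 m); the robot touches nothing.
It fails at once if the bleach bottle is shifted by more than 20 mm or tipped (distance of bleach from where it was at the start of the episode above 0.02 m or angle between bleach's own z axis and vertical above 0.25 rad).
It fails at once if the token dish is shifted by more than 20 mm or tipped (distance of dish from where it was at the start of the episode above 0.02 m or angle between dish's own z axis and vertical above 0.25 rad).
It fails at once if the mug is shifted by more than 20 mm or tipped (distance of mug from where it was at the start of the episode above 0.02 m or angle between mug's own z axis and vertical above 0.25 rad).
It also fails if it takes over 125 s, if anything falls off the work surface, if the arm or the gripper's body presses on something with over 40 N, if the wrist force passes 120 N, or if a joint passes its speed limit or range.

## Working session

There is one attempt and no reset: what is moved stays moved. The work goes in short steps, Python scripts to look and compute and a tool call to move; the robot and the scene stay as the last step left them, time stands still between calls to the robot, and variables do not carry over. Pictures are saved under pics/ and viewed, about 12 in all and at most 16, crops included, and the job is handed in when it is done.

Besides the shell and the picture viewer there is one more tool, called after "Request:" as a command line: name --pt "numbers of a row" for each row, then --argument value for the rest. move_arm: Moves the arm, as the interface text tells. Its arguments: {"type":"object","properties":{"commands":{"type":"array","items":{"type":"array","items":{"type":"number"}}},"hand":{"type":"number"},"newtons":{"type":"number"}},"required":["commands"]}

```bash
ls; mkdir -p pics; cat > h.py <<'E'
import numpy as np, cv2
from rig import robot
def save(name,fn):
    s=robot.state(); c=robot.camera(name); cv2.imwrite(f'pics/{fn}.png',c['frame'])
    if name=='wrist':
        T=np.eye(4);T[:3,:3]=s['eef_rot'];T[:3,3]=s['ee_pos'];M=T@np.array(c['T_tool_cam'])
    else: M=np.array(c['cam_to_world'])
    np.savez(f'pics/{fn}.npz',K=c['K'],M=M); print(name,[k for k in c if k!='frame'],{k:c[k] for k in c if 'dist' in k}); return c
def px2w(fn,u,v,z):
    d=np.load(f'pics/{fn}.npz');K,M=d['K'],d['M']
    r=M[:3,:3]@np.array([(u-K[0,2])/K[0,0],-(v-K[1,2])/K[1,1],-1.])
    o=M[:3,3]; return o+r*(z-o[2])/r[2]
def w2px(fn,p):
    d=np.load(f'pics/{fn}.npz');K,M=d['K'],d['M']
    c=M[:3,:3].T@(np.array(p)-M[:3,3]); return np.array([K[0,0]*c[0]/-c[2]+K[0,2],K[1,1]*-c[1]/-c[2]+K[1,2]])
E
python3 - <<'E'
from h import *
import json
a=save('scene','sc0');b=save('side','sd0');w=save('wrist','w0')
for n in 'sc0','sd0','w0':
    d=np.load(f'pics/{n}.npz');print(d['K'].round(1).tolist(),d['M'].round(3).tolist())
s=robot.state();print(s)
im=np.hstack([cv2.resize(x['frame'],(400,300)) for x in (b,w)])
cv2.imwrite('pics/sdw0.png',im)
cv2.imwrite('pics/sc0b.png',cv2.resize(a['frame'],(800,600),interpolation=cv2.INTER_CUBIC))
E
```

```text
pics
scene ['K', 'cam_to_world'] {}
side ['K', 'cam_to_world'] {}
wrist ['K', 'T_tool_cam'] {}
[[430.8, 0.0, 249.8], [0.0, 430.8, 192.9], [0.0, 0.0, 1.0]] [[0.498, -0.531, 0.686, 1.29], [0.867, 0.312, -0.388, -0.462], [-0.008, 0.788, 0.615, 0.748], [0.0, 0.0, 0.0, 1.0]]
[[443.2, 0.0, 255.5], [0.0, 443.2, 191.8], [0.0, 0.0, 1.0]] [[0.798, 0.355, -0.488, -0.235], [-0.603, 0.468, -0.646, -0.951], [-0.001, 0.809, 0.587, 0.938], [0.0, 0.0, 0.0, 1.0]]
[[265.6, 0.0, 254.9], [0.0, 265.6, 187.9], [0.0, 0.0, 1.0]] [[0.358, -0.9, -0.249, 0.16], [0.934, 0.344, 0.098, 0.608], [-0.003, -0.268, 0.964, 0.373], [0.0, 0.0, 0.0, 1.0]]
{'time': 0.15, 'joints': array([-72.70341577,  22.00545131,   0.93770837,  78.54555918,
        -0.35848294,  79.53828421,  -2.66246174]), 'joint_vel': array([-0.06397639, -0.12154296, -0.03684768, -0.24571514, -0.03722518,
       -0.13669794,  0.00982839]), 'joint_efforts': array([ 2.63735645e-03, -6.28154826e+01,  8.46089423e-01, -3.72157359e+01,
        1.68087106e-02,  1.10479438e-02, -1.44232342e-05]), 'ee_pos': array([0.22288657, 0.58378152, 0.40390972]), 'eef_rot': array([[-9.34241366e-01,  3.56641037e-01, -4.89905738e-04],
       [ 3.56641370e-01,  9.34240278e-01, -1.42681531e-03],
       [-5.11712182e-05, -1.50771053e-03, -9.99998862e-01]]), 'wrist_force': array([0.39149391, 0.27416301, 0.07635846]), 'wrist_torque': array([ 0.00875226, -0.01907579, -0.03587129]), 'grip_width': 0.9986375478591628}
```

View pics/sc0b.png

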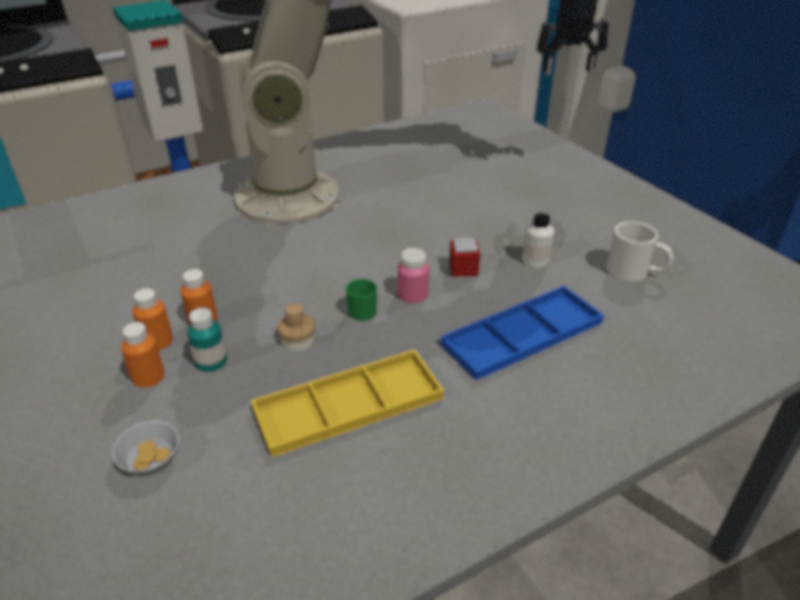

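View pics/sdw0.png

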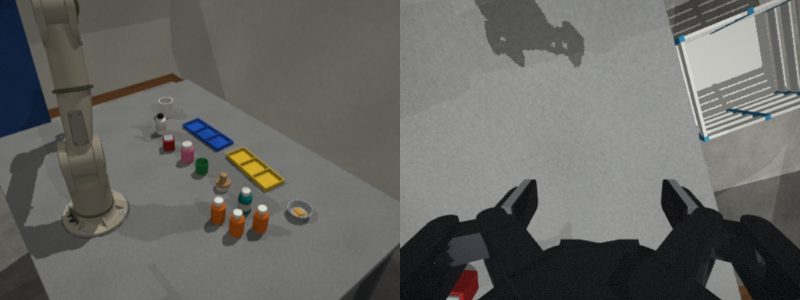

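```bash
python3 - <<'E'
from h import *
a=cv2.imread('pics/sc0.png');b=cv2.imread('pics/sd0.png')
c=cv2.resize(a[130:310,60:440],None,fx=2.1,fy=2.1,interpolation=cv2.INTER_CUBIC)
cv2.imwrite('pics/sc0c.png',c)
cv2.imwrite('pics/sd0c.png',cv2.resize(b[112:312,180:420],None,fx=3,fy=3,interpolation=cv2.INTER_CUBIC))
S=lambda u,v,z:print('sc',u,v,z,px2w('sc0',u/1.5625,v/1.5625,z).round(3))
for n,u,v,z in [('teal cap',202,316,.1),('orange',193,276,.1),('orange',146,296,.1),('orange',134,331,.1),('pinkcap',413,257,.088),('cup',362,289,.055),('tinlid',465,243,.06),('knob',294,312,.068),('bleach',542,219,.1),('dish',147,440,.028),('mug',636,232,.085)]:
    print(n,end=' ');S(u,v,z)
E
```

```text
teal cap sc 202 316 0.1 [ 0.454 -0.319  0.1  ]
orange sc 193 276 0.1 [ 0.345 -0.3    0.1  ]
orange sc 146 296 0.1 [ 0.36 -0.38  0.1 ]
orange sc 134 331 0.1 [ 0.438 -0.417  0.1  ]
pinkcap sc 413 257 0.088 [0.466 0.051 0.088]
cup sc 362 289 0.055 [ 0.464 -0.049  0.055]
tinlid sc 465 243 0.06 [0.441 0.181 0.06 ]
knob sc 294 312 0.068 [ 0.478 -0.18   0.068]
bleach sc 542 219 0.1 [0.496 0.312 0.1  ]
dish sc 147 440 0.028 [ 0.588 -0.451  0.028]
mug sc 636 232 0.085 [0.601 0.448 0.085]
```

View pics/sc0c.png

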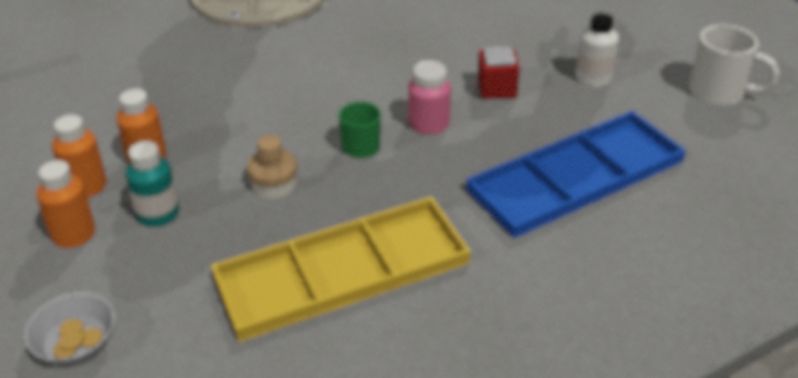

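View pics/sd0c.png

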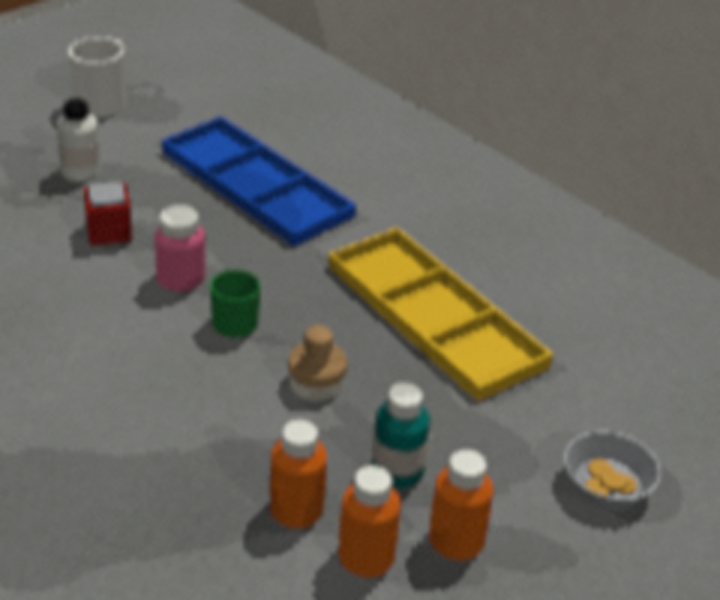

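```bash
cat > m0.py <<'E'
from h import *
sc=lambda x,y,z:px2w('sc0',60+(x+.5)/2.1-.5,130+(y+.5)/2.1-.5,z)
sd=lambda x,y,z:px2w('sd0',180+(x+.5)/3-.5,112+(y+.5)/3-.5,z)
P=[('teal',(144,150),(405,391),.1),('or1',(134,98),(300,430),.1),('or2',(68,124),(374,479),.1),('or3',(54,172),(467,460),.1),('pink',(430,69),(180,214),.088),('cup',(360,115),(236,284),.055),('tin',(499,55),(107,193),.06),('knob',(269,143),(319,334),.068),('bleach',(602,21),(76,106),.1),('dish',(70,313),(610,463),.028),('mug',(728,39),(97,50),.085)]
for n,a,b,z in P:
    p,q=sc(*a,z),sd(*b,z);print(n,p.round(3)[:2],q.round(3)[:2],((p+q)/2).round(3)[:2])
for n,A,B in [('yel',[(213,268),(432,200),(469,250),(238,328)],[(478,388),(329,257),(396,230),(551,350)]),('blu',[(468,185),(633,114),(684,152),(516,222)],[(293,235),(163,148),(220,119),(355,206)])]:
    for k,C in ((sc,A),(sd,B)):
        c=np.array([k(*p,.02)[:2] for p in C]);print(n,c.round(3).tolist(),'ctr',c.mean(0).round(3))
        print('  sides',[np.linalg.norm(c[i]-c[i-3]).round(3) for i in range(4)],'yaw(y-axis from +y)',np.degrees(np.arctan2(*(-(c[1]+c[2]-c[0]-c[3])*[1,-1]))).round(1))
E
python3 m0.py
```

```text
teal [ 0.449 -0.319] [ 0.449 -0.318] [ 0.449 -0.319]
or1 [ 0.344 -0.299] [ 0.338 -0.299] [ 0.341 -0.299]
or2 [ 0.356 -0.382] [ 0.351 -0.383] [ 0.353 -0.383]
or3 [ 0.437 -0.417] [ 0.431 -0.416] [ 0.434 -0.417]
pink [0.459 0.056] [0.459 0.057] [0.459 0.057]
cup [ 0.461 -0.049] [ 0.457 -0.048] [ 0.459 -0.049]
tin [0.442 0.179] [0.438 0.178] [0.44  0.179]
knob [ 0.471 -0.178] [ 0.464 -0.178] [ 0.468 -0.178]
bleach [0.493 0.312] [0.483 0.314] [0.488 0.313]
dish [ 0.579 -0.451] [ 0.593 -0.454] [ 0.586 -0.453]
mug [0.599 0.447] [0.598 0.448] [0.599 0.448]
yel [[0.585, -0.299], [0.612, -0.034], [0.704, -0.041], [0.678, -0.307]] ctr [ 0.645 -0.17 ]
  sides [np.float64(0.267), np.float64(0.092), np.float64(0.267), np.float64(0.093)] yaw(y-axis from +y) -5.7
yel [[0.576, -0.299], [0.601, -0.037], [0.7, -0.044], [0.681, -0.304]] ctr [ 0.64  -0.171]
  sides [np.float64(0.263), np.float64(0.099), np.float64(0.26), np.float64(0.104)] yaw(y-axis from +y) -4.8
blu [[0.611, 0.018], [0.603, 0.288], [0.697, 0.289], [0.694, 0.031]] ctr [0.651 0.156]
  sides [np.float64(0.269), np.float64(0.094), np.float64(0.258), np.float64(0.083)] yaw(y-axis from +y) 0.6
blu [[0.596, 0.022], [0.584, 0.274], [0.687, 0.288], [0.695, 0.023]] ctr [0.641 0.152]
  sides [np.float64(0.253), np.float64(0.104), np.float64(0.265), np.float64(0.099)] yaw(y-axis from +y) 2.1
```

Request:
move_arm --pt "0 0 0 0 0 8.5" --pt "0 0 0 0 0 8.5" --pt "0 0 0 0 0 8.5" --pt "0 0 0 0 0 8.5" --pt "0 0 0 0 0 8.5" --hand 8.54 --newtons 40

```text
time: 0.65
ee_pos: [0.2229, 0.5838, 0.4042]
eef_rot: [[-0.442, 0.897, -0.0], [0.897, 0.442, -0.001], [-0.001, -0.001, -1.0]]
wrist_force: [0.3, -0.3, 0.3]
grip_width: 0.999
```

Request:
move_arm --pt "0 0 0 0 0 8.5" --pt "0 0 0 0 0 8.5" --pt "0 0 0 0 0 8.5" --pt "0 0 0 0 0 1.1" --pt "0 0 0 0 0 0"

```text
time: 1.15
ee_pos: [0.2228, 0.5839, 0.4044]
eef_rot: [[-0.003, 1.0, -0.0], [1.0, 0.003, -0.001], [-0.001, -0.0, -1.0]]
wrist_force: [0.7, 0.3, -0.4]
grip_width: 0.999
```

Request:
move_arm --pt "-4 2.1 0 0 0 0" --pt "-4 2.1 0 0 0 0" --pt "-4 2.1 0 0 0 0" --pt "-4 2.1 0 0 0 0" --pt "-4 2.1 0 0 0 0"

```text
time: 1.65
ee_pos: [0.3285, 0.3821, 0.4047]
eef_rot: [[-0.004, 1.0, 0.0], [1.0, 0.004, 0.0], [0.0, 0.0, -1.0]]
wrist_force: [0.6, 0.4, -0.4]
grip_width: 0.996
```

Request:
move_arm --pt "-4 2.1 0 0 0 0" --pt "-4 2.1 0 0 0 0" --pt "-4 2.1 0 0 0 0" --pt "-4 2.1 0 0 0 0" --pt "-4.5 2.8 0 0 0 0"

```text
time: 2.15
ee_pos: [0.4385, 0.18, 0.405]
eef_rot: [[-0.005, 1.0, 0.0], [1.0, 0.005, 0.001], [0.001, 0.0, -1.0]]
wrist_force: [0.6, 1.1, 0.3]
grip_width: 1.003
```

```bash
python3 - <<'E'
from h import *
c=save('wrist','w1');print(robot.state()['ee_pos'],robot.state()['eef_rot'].round(3).tolist())
for p in [(.44,.179,.06),(.459,.057,.088),(.488,.313,.1)]: print(w2px('w1',p).round())
cv2.imwrite('pics/w1b.png',cv2.resize(c['frame'],(800,600),interpolation=cv2.INTER_CUBIC))
E
```

```text
wrist ['K', 'T_tool_cam'] {}
[0.44256069 0.17145983 0.40547109] [[0.005, 1.0, 0.003], [1.0, -0.005, -0.002], [-0.002, 0.003, -1.0]]
[256. 173.]
[271. 275.]
[308.  41.]
```

View pics/w1b.png

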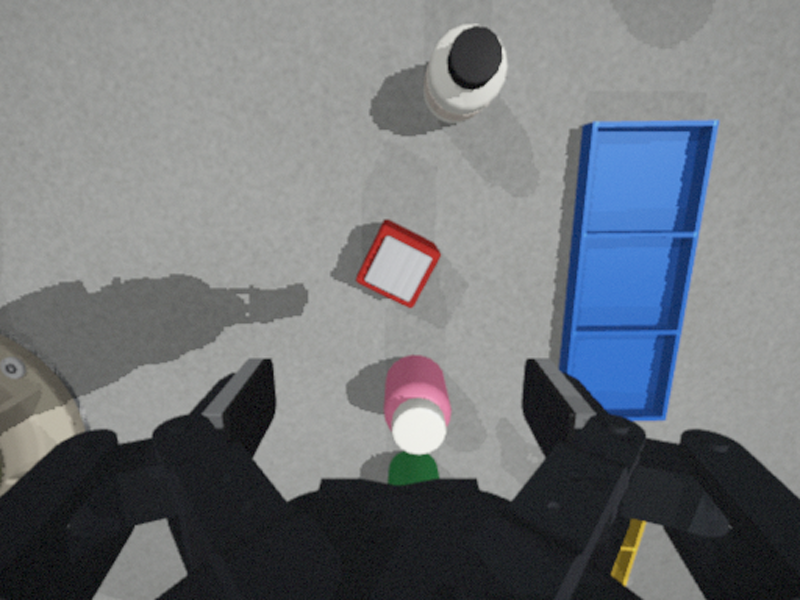

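The wrist view shows, in 800x600 pixels, the red tin at (399,264) turned about 30°. The pink bottle's cap is at (418,425), bleach at (474,57), and the blue tray's rim corners at (595,121), (717,121) and (665,420).

```bash
python3 - <<'E'
from h import *
f=lambda u,v,z:px2w('w1',(u+.5)/1.5625-.5,(v+.5)/1.5625-.5,z)[:2]
c=np.array([f(u,v,.054) for u,v in [(357,276),(389,220),(440,252),(411,307)]])
print(c.round(3).tolist(),c.mean(0).round(4))
for i in range(4):
    e=c[i]-c[i-1];print(np.linalg.norm(e).round(4),np.degrees(np.arctan2(e[1],e[0])).round(1))
l=np.array([f(u,v,.06) for u,v in [(362,272),(389,235),(436,256),(411,300)]]);print('lid',f(399,267,.06))
print('pinkcap',f(418,427,.088),'bleach',f(475,57,.1))
for u,v in [(595,121),(717,121),(665,420),(585,234),(697,234),(575,328),(684,330)]: print(u,v,f(u,v,.02).round(3))
print(robot.state()['ee_pos'])
E
```

```text
[[0.406, 0.173], [0.432, 0.217], [0.471, 0.193], [0.449, 0.148]] [0.4397 0.1828]
0.05 149.4
0.0507 60.0
0.0466 -31.7
0.05 -116.1
lid [0.43946308 0.18197661]
pinkcap [0.45488583 0.05995719] bleach [0.48367728 0.31708283]
595 121 [0.595 0.292]
717 121 [0.691 0.293]
665 420 [0.697 0.024]
585 234 [0.598 0.203]
697 234 [0.693 0.203]
575 328 [0.599 0.118]
684 330 [0.698 0.116]
[0.44256069 0.17145983 0.40547109]
```

Request:
move_arm --pt "0 0 0 0 0 7.5" --pt "0 0 0 0 0 7.5" --pt "0 0 0 0 0 7.5" --pt "0 0 0 0 0 7.5" --pt "0 0 0 0 0 0"

```text
time: 2.7
ee_pos: [0.4383, 0.1815, 0.4047]
eef_rot: [[0.499, 0.866, 0.0], [0.866, -0.499, -0.0], [-0.0, 0.0, -1.0]]
wrist_force: [-0.4, 0.0, 0.5]
grip_width: 0.994
```

Request:
move_arm --pt "0 0 4 0 0 0" --pt "0 0 4 0 0 0" --pt "0 0 4 0 0 0" --pt "0 0 0 0 0 0" --pt "0 0 0 0 0 0"

```text
time: 3.2
ee_pos: [0.4385, 0.1815, 0.2853]
eef_rot: [[0.497, 0.868, -0.001], [0.868, -0.497, -0.001], [-0.001, -0.0, -1.0]]
wrist_force: [0.9, -0.5, 0.2]
grip_width: 0.999
```

Request:
move_arm --pt "0 0 3 0 0 0" --pt "0 0 3 0 0 0" --pt "0 0 2 0 0 0" --pt "0 0 1 0 0 0" --pt "0 0 0 0 0 0"

```text
time: 3.7
ee_pos: [0.4389, 0.1818, 0.1954]
eef_rot: [[0.499, 0.867, 0.0], [0.867, -0.499, 0.0], [0.001, 0.0, -1.0]]
wrist_force: [-0.2, 0.5, 0.6]
grip_width: 0.996
```

Request:
move_arm --pt "0 0 0 0 0 0" --pt "0 0 0 0 0 0" --pt "0 0 0 0 0 0" --pt "0 0 0 0 0 0" --pt "0 0 0 0 0 0" --hand 4.5 --newtons 40

```text
time: 4.2
ee_pos: [0.4391, 0.1818, 0.1964]
eef_rot: [[0.5, 0.866, 0.002], [0.866, -0.5, 0.002], [0.003, 0.001, -1.0]]
wrist_force: [-1.4, -0.7, 7.9]
grip_width: 0.609
```

Request:
move_arm --pt "0 0 0 0 0 0" --pt "0 0 -0.5 0 0 0" --pt "0 0 -1 0 0 0" --pt "0 0 -1 0 0 0" --pt "0 0 0 0 0 0"

```text
time: 4.7
ee_pos: [0.439, 0.1817, 0.2215]
eef_rot: [[0.5, 0.866, 0.002], [0.866, -0.5, 0.002], [0.003, 0.001, -1.0]]
wrist_force: [0.1, 0.2, -1.7]
grip_width: 0.606
```

Request:
move_arm --pt "0 0 -3.2 0 0 -6" --pt "0 0 -3.2 0 0 -6" --pt "0 0 -3 0 0 -6" --pt "0 0 -3 0 0 -6" --pt "0 0 0 0 0 -6"

```text
time: 5.2
ee_pos: [0.4395, 0.1816, 0.3479]
eef_rot: [[-0.004, 1.0, 0.006], [1.0, 0.004, 0.004], [0.004, 0.006, -1.0]]
wrist_force: [0.0, 0.2, -1.5]
grip_width: 0.607
```

Request:
move_arm --pt "-3 2.4 0 0 0 0" --pt "-3 2.4 0 0 0 0" --pt "-3 2.4 0 0 0 0" --pt "-3 2.4 0 0 0 0" --pt "-3 2.4 0 0 0 0"

```text
time: 5.7
ee_pos: [0.559, 0.0303, 0.3437]
eef_rot: [[-0.001, 1.0, 0.0], [1.0, 0.001, 0.0], [0.0, 0.0, -1.0]]
wrist_force: [0.6, 0.6, -0.5]
grip_width: 0.603
```

Request:
move_arm --pt "-3 2.4 0 0 0 0" --pt "-3 2.4 0 0 0 0" --pt "-3 2.4 0 0 0 0" --pt "-2.2 1.9 0 0 0 0" --pt "0 0 0 0 0 0"

```text
time: 6.2
ee_pos: [0.6502, -0.085, 0.3429]
eef_rot: [[0.005, 1.0, -0.001], [1.0, -0.005, -0.003], [-0.003, -0.001, -1.0]]
wrist_force: [-0.6, 0.0, -1.2]
grip_width: 0.61
```

Request:
move_arm --pt "0 0 0 0 0 0" --pt "0 0 0 0 0 0" --pt "0 0 0 0 0 0" --pt "0 0 0 0 0 0" --pt "0 0 0 0 0 0"

```text
time: 6.7
ee_pos: [0.6492, -0.0799, 0.3439]
eef_rot: [[-0.001, 1.0, 0.0], [1.0, 0.001, 0.0], [0.0, 0.0, -1.0]]
wrist_force: [0.1, -1.0, -1.8]
grip_width: 0.609
```

```bash
python3 - <<'E'
from h import *
c=save('wrist','w2');print(robot.state()['ee_pos'],robot.state()['eef_rot'].round(3).tolist())
cv2.imwrite('pics/w2b.png',cv2.resize(c['frame'],(800,600),interpolation=cv2.INTER_CUBIC))
E
```

```text
wrist ['K', 'T_tool_cam'] {}
[ 0.6492693  -0.07997854  0.34388638] [[-0.001, 1.0, 0.0], [1.0, 0.001, 0.0], [0.0, 0.0, -1.0]]
```

View pics/w2b.png

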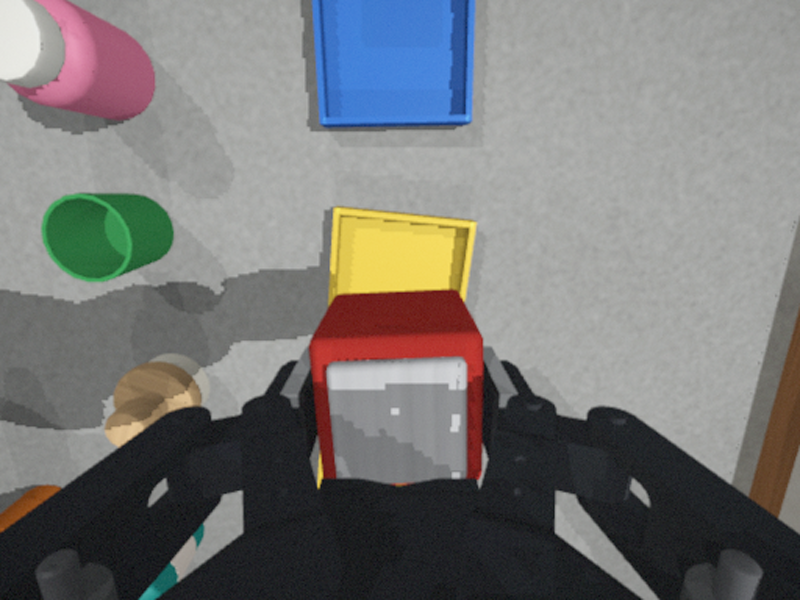

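The tin is held square between the pads over the yellow tray. In view are the yellow tray's far rim corners at (333,208) and (475,222), the blue tray's near corners at (321,126) and (472,124), and the cup mouth at about (88,237).

```bash
python3 - <<'E'
from h import *
f=lambda u,v,z:px2w('w2',(u+.5)/1.5625-.5,(v+.5)/1.5625-.5,z)[:2]
a,b=f(333,208,.02),f(475,222,.02);t=(b-a);print('yel',a.round(4),b.round(4),np.linalg.norm(t),np.degrees(np.arctan2(t[1],t[0])))
t/=np.linalg.norm(t);m=(a+b)/2;n=np.array([t[1],-t[0]])  # toward -y
print('centre',m+n*.135,'comp+',m+n*.046)
a,b=f(321,126,.02),f(472,124,.02);print('blue',a.round(4),b.round(4))
print('cup',f(88,237,.055))
# scene/side agreement for brush/cup etc already
E
```

```text
yel [ 0.6045 -0.032 ] [ 0.7032 -0.0416] 0.09924843532900395 -5.549715617860201
centre [ 0.64079718 -0.17119835] comp+ [ 0.64940432 -0.08261552]
blue [0.5988 0.0209] [0.6981 0.0222]
cup [ 0.4571177  -0.04735446]
```

Request:
move_arm --pt "-0.3 0 4 0 0 0" --pt "0 0 4 0 0 0" --pt "0 0 3 0 0 0" --pt "0 0 2 0 0 0" --pt "0 0 0.5 0 0 0"

```text
time: 7.25
ee_pos: [0.6483, -0.083, 0.2058]
eef_rot: [[-0.0, 1.0, -0.005], [1.0, 0.0, 0.0], [0.0, -0.005, -1.0]]
wrist_force: [0.1, 0.2, -0.5]
grip_width: 0.608
```

Request:
move_arm --pt "0 0 0.4 0 0 0" --pt "0 0 0.3 0 0 0" --pt "0 0 0 0 0 0" --pt "0 0 0 0 0 0" --pt "0 0 0 0 0 0"

```text
time: 7.75
ee_pos: [0.6496, -0.0837, 0.2025]
eef_rot: [[-0.0, 1.0, 0.001], [1.0, 0.0, -0.0], [-0.0, 0.001, -1.0]]
wrist_force: [-0.2, 0.3, -0.5]
grip_width: 0.604
```

Request:
move_arm --pt "0 0 0 0 0 0" --pt "0 0 0 0 0 0" --pt "0 0 0 0 0 0" --pt "0 0 0 0 0 0" --pt "0 0 0 0 0 0" --hand 8.54

```text
time: 8.25
ee_pos: [0.6494, -0.0836, 0.2017]
eef_rot: [[-0.0, 1.0, -0.0], [1.0, 0.0, -0.0], [-0.0, -0.0, -1.0]]
wrist_force: [0.5, 0.6, 0.1]
grip_width: 1.0
```

Request:
move_arm --pt "0 0 -2 0 0 0" --pt "0 0 -4 0 0 0" --pt "0 0 -4 0 0 0" --pt "0 0 -4 0 0 0" --pt "-1 -2.4 0 0 0 0"

```text
time: 8.75
ee_pos: [0.6282, -0.0923, 0.348]
eef_rot: [[-0.004, 1.0, 0.011], [1.0, 0.004, -0.001], [-0.001, 0.011, -1.0]]
wrist_force: [0.2, -0.9, -0.4]
grip_width: 0.999
```

Request:
move_arm --pt "-1.5 -4 0 0 0 0" --pt "-1.5 -4 0 0 0 0" --pt "-1 -3 0 0 0 0" --pt "0 -1 0 0 0 0" --pt "0 0 0 0 0 0"

```text
time: 9.25
ee_pos: [0.5045, -0.1339, 0.3422]
eef_rot: [[0.001, 1.0, 0.001], [1.0, -0.001, 0.001], [0.001, 0.001, -1.0]]
wrist_force: [0.4, -0.2, 0.5]
grip_width: 0.997
```

Request:
move_arm --pt "0 0 0 0 0 0" --pt "0 0 0 0 0 0" --pt "0 0 0 0 0 0" --pt "0 0 0 0 0 0" --pt "0 0 0 0 0 0"

```text
time: 9.75
ee_pos: [0.5057, -0.1335, 0.3415]
eef_rot: [[-0.0, 1.0, -0.001], [1.0, 0.0, -0.0], [-0.0, -0.001, -1.0]]
wrist_force: [-0.2, 0.1, -0.5]
grip_width: 0.996
```

```bash
python3 - <<'E'
from h import *
c=save('wrist','w3');print(robot.state()['ee_pos'],robot.state()['eef_rot'].round(3).tolist())
for p in [(.467,-.178,.068),(.459,-.049,.055)]: print((w2px('w3',p)*1.5625).round())
cv2.imwrite('pics/w3b.png',cv2.resize(c['frame'],(800,600),interpolation=cv2.INTER_CUBIC))
E
```

```text
wrist ['K', 'T_tool_cam'] {}
[ 0.50556949 -0.13351742  0.34151673] [[-0.0, 1.0, -0.0], [1.0, 0.0, -0.0], [-0.0, -0.0, -1.0]]
[337. 361.]
[317. 148.]
```

View pics/w3b.png

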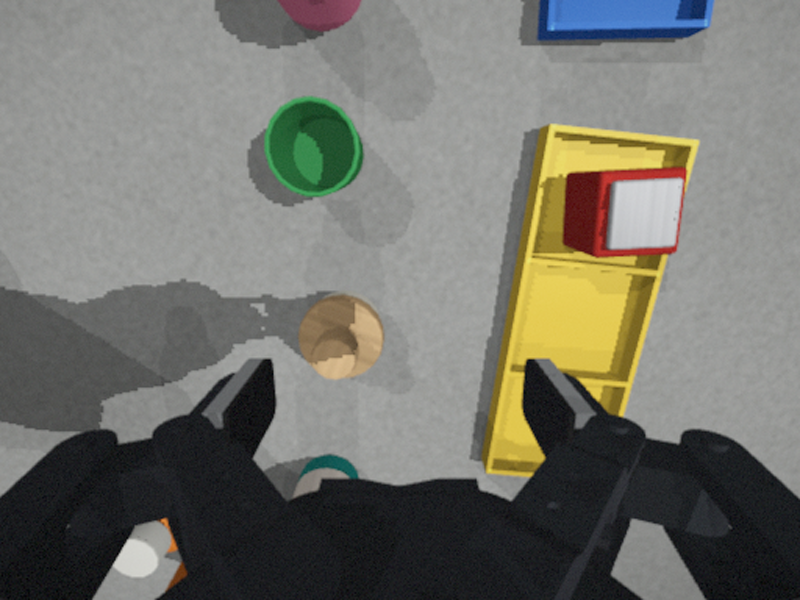

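The tin now stands upright in the far yellow compartment. The brush knob is at (334,362) and the cup mouth at (314,146), both where predicted.

```bash
python3 - <<'E'
from h import *
f=lambda u,v,z:px2w('w3',(u+.5)/1.5625-.5,(v+.5)/1.5625-.5,z)[:2]
print('knob',f(334,361,.068),'cup',f(314,146,.055),'yel comp0 corners',[f(*p,.02).round(3).tolist() for p in [(533,257),(665,267),(511,366),(632,382)]])
E
```

```text
knob [ 0.46503147 -0.17771973] cup [ 0.45696845 -0.04798135] yel comp0 corners [[0.601, -0.12], [0.696, -0.127], [0.592, -0.204], [0.686, -0.218]]
```

Request:
move_arm --pt "-2.2 -2 0 0 0 0" --pt "-2.2 -2 0 0 0 0" --pt "0 0 3 0 0 0" --pt "0 0 3 0 0 0" --pt "0 0 0 0 0 0"

```text
time: 10.3
ee_pos: [0.4639, -0.177, 0.2787]
eef_rot: [[0.0, 1.0, -0.006], [1.0, -0.0, 0.001], [0.001, -0.006, -1.0]]
wrist_force: [-0.0, -0.2, 0.5]
grip_width: 1.001
```

Request:
move_arm --pt "0 0 3 0 0 0" --pt "0 0 2.5 0 0 0" --pt "0 0 1.2 0 0 0" --pt "0 0 0 0 0 0" --pt "0 0 0 0 0 0"

```text
time: 10.8
ee_pos: [0.4659, -0.1778, 0.2159]
eef_rot: [[-0.0, 1.0, 0.001], [1.0, 0.0, -0.001], [-0.001, 0.001, -1.0]]
wrist_force: [0.2, -0.3, 0.5]
grip_width: 1.001
```

Request:
move_arm --pt "0 0 0 0 0 0" --pt "0 0 0 0 0 0" --pt "0 0 0 0 0 0" --pt "0 0 0 0 0 0" --pt "0 0 0 0 0 0" --hand 2.0 --newtons 40

```text
time: 11.3
ee_pos: [0.4655, -0.1777, 0.2152]
eef_rot: [[-0.0, 1.0, 0.001], [1.0, 0.0, 0.0], [0.0, 0.001, -1.0]]
wrist_force: [-1.8, 0.7, 5.1]
grip_width: 0.336
```

Request:
move_arm --pt "0 0 0 0 0 0" --pt "0 0 0 0 0 0" --pt "0 0 -0.5 0 0 0" --pt "0 0 -1.5 0 0 0" --pt "0 0 0 0 0 0"

```text
time: 11.8
ee_pos: [0.4658, -0.1779, 0.236]
eef_rot: [[0.0, 1.0, 0.002], [1.0, -0.0, -0.001], [-0.001, 0.002, -1.0]]
wrist_force: [0.3, 0.1, -1.5]
grip_width: 0.341
```

Request:
move_arm --pt "0 0 -3.2 0 0 0" --pt "0 0 -3.2 0 0 0" --pt "0.1 2.5 0 0 0 0" --pt "0.2 3 0 0 0 0" --pt "0.2 3.5 0 0 0 0"

```text
time: 12.3
ee_pos: [0.556, -0.1724, 0.2985]
eef_rot: [[0.0, 1.0, 0.0], [1.0, -0.0, 0.001], [0.001, 0.0, -1.0]]
wrist_force: [-0.3, 0.0, -1.3]
grip_width: 0.337
```

Request:
move_arm --pt "0.2 3.5 0 0 0 0" --pt "0.1 3 0 0 0 0" --pt "0 2.1 0 0 0 0" --pt "0 0 0 0 0 0" --pt "0 0 0 0 0 0"

```text
time: 12.8
ee_pos: [0.6412, -0.1696, 0.2974]
eef_rot: [[-0.0, 1.0, -0.002], [1.0, 0.0, -0.0], [-0.0, -0.002, -1.0]]
wrist_force: [-0.4, 0.0, -1.0]
grip_width: 0.34
```

Request:
move_arm --pt "0 0 3 0 0 0" --pt "0 0 3 0 0 0" --pt "0 0 1 0 0 0" --pt "0 0 0 0 0 0" --pt "0 0 0 0 0 0"

```text
time: 13.3
ee_pos: [0.6414, -0.1699, 0.23]
eef_rot: [[0.0, 1.0, 0.001], [1.0, -0.0, -0.0], [-0.0, 0.001, -1.0]]
wrist_force: [0.6, -0.2, -0.2]
grip_width: 0.337
```

Request:
move_arm --pt "0 0 0.5 0 0 0" --pt "0 0 0.4 0 0 0" --pt "0 0 0 0 0 0" --pt "0 0 0 0 0 0" --pt "0 0 0 0 0 0"

```text
time: 13.8
ee_pos: [0.6416, -0.1697, 0.2203]
eef_rot: [[0.0, 1.0, 0.001], [1.0, -0.0, -0.0], [-0.0, 0.001, -1.0]]
wrist_force: [0.0, -0.4, 2.0]
grip_width: 0.338
```

Request:
move_arm --pt "0 0 0 0 0 0" --pt "0 0 0 0 0 0" --pt "0 0 0 0 0 0" --pt "0 0 0 0 0 0" --pt "0 0 0 0 0 0" --hand 8.54

```text
time: 14.3
ee_pos: [0.6413, -0.1695, 0.2196]
eef_rot: [[-0.0, 1.0, -0.0], [1.0, 0.0, 0.0], [0.0, -0.0, -1.0]]
wrist_force: [-0.0, -0.2, 0.3]
grip_width: 0.998
```

Request:
move_arm --pt "0 0 -2 0 0 0" --pt "0 0 -4 0 0 0" --pt "0 0 -4 0 0 0" --pt "0 0 -2.2 0 0 0" --pt "0 -3 0 0 0 0"

```text
time: 14.8
ee_pos: [0.614, -0.1691, 0.3457]
eef_rot: [[-0.003, 1.0, 0.008], [1.0, 0.003, -0.002], [-0.002, 0.008, -1.0]]
wrist_force: [-0.3, -0.4, 0.7]
grip_width: 0.998
```

Request:
move_arm --pt "-2 -3 0 0 0 0" --pt "-2 -3 0 0 0 0" --pt "-2 -2 0 0 0 0" --pt "-2 -2 0 0 0 0" --pt "-2 0 0 0 0 0"

```text
time: 15.3
ee_pos: [0.5088, -0.2713, 0.3422]
eef_rot: [[0.003, 1.0, 0.0], [1.0, -0.003, 0.001], [0.001, 0.0, -1.0]]
wrist_force: [-0.5, -0.8, 0.8]
grip_width: 1.003
```

Request:
move_arm --pt "-1 0 0 0 0 0" --pt "0 0 0 0 0 0" --pt "0 0 0 0 0 0" --pt "0 0 0 0 0 0" --pt "0 0 0 0 0 0"

```text
time: 15.8
ee_pos: [0.5119, -0.2785, 0.3415]
eef_rot: [[-0.002, 1.0, -0.0], [1.0, 0.002, 0.0], [0.0, -0.0, -1.0]]
wrist_force: [0.5, -0.5, 0.3]
grip_width: 0.999
```

```bash
python3 - <<'E'
from h import *
c=save('wrist','w4');print(robot.state()['ee_pos'],robot.state()['eef_rot'].round(3).tolist())
for p in [(.449,-.319,.1),(.434,-.417,.1),(.341,-.299,.1)]: print((w2px('w4',p)*1.5625).round())
cv2.imwrite('pics/w4b.png',cv2.resize(c['frame'],(800,600),interpolation=cv2.INTER_CUBIC))
E
```

```text
wrist ['K', 'T_tool_cam'] {}
[ 0.51183866 -0.27865439  0.34154036] [[-0.002, 1.0, -0.0], [1.0, 0.002, 0.0], [0.0, -0.0, -1.0]]
[285. 379.]
[272. 523.]
[ 84. 346.]
```

View pics/w4b.png

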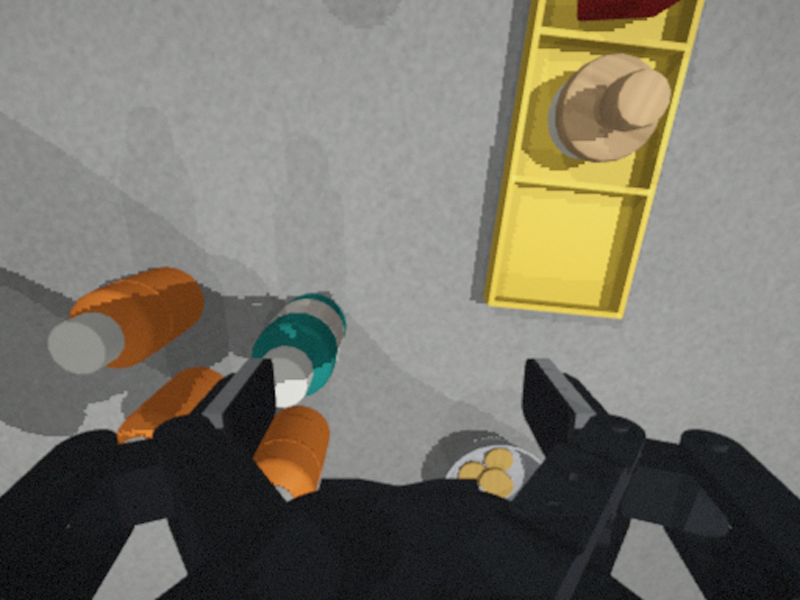

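The only teal bottle is at (300,350), with its cap at (285,376). The three capped orange bottles at (135,320), (165,405) and (295,450) are the look-alikes. The brush stands upright in the middle yellow compartment.

Request:
move_arm --pt "-2 -3.1 0 0 0 0" --pt "-1.9 -3.2 0 0 0 0" --pt "0 0 0 0 0 0" --pt "0 0 0 0 0 7.5" --pt "0 0 0 0 0 7.5"

```text
time: 16.35
ee_pos: [0.4485, -0.3183, 0.3419]
eef_rot: [[0.264, 0.965, 0.001], [0.965, -0.264, 0.0], [0.001, 0.0, -1.0]]
wrist_force: [-0.1, -0.0, -0.4]
grip_width: 0.999
```

Request:
move_arm --pt "0 0 0 0 0 7.5" --pt "0 0 0 0 0 7.5" --pt "0 0 0 0 0 7.5" --pt "0 0 0 0 0 7.5" --pt "0 0 0 0 0 0"

```text
time: 16.85
ee_pos: [0.4489, -0.3179, 0.3416]
eef_rot: [[0.708, 0.706, -0.0], [0.706, -0.708, -0.0], [-0.0, -0.0, -1.0]]
wrist_force: [-0.1, -0.2, -0.7]
grip_width: 0.997
```

Request:
move_arm --pt "0 0 2 0 0 0" --pt "0 0 2 0 0 0" --pt "0 0 0 0 0 0" --pt "0 0 0 0 0 0" --pt "0 0 0 0 0 0"

```text
time: 17.35
ee_pos: [0.4487, -0.3189, 0.3028]
eef_rot: [[0.706, 0.708, 0.001], [0.708, -0.706, -0.001], [0.0, 0.001, -1.0]]
wrist_force: [-1.0, 0.2, 0.7]
grip_width: 0.996
```

Centred over the teal bottle, so I'm going down.

Request:
move_arm --pt "0 0 3 0 0 0" --pt "0 0 3 0 0 0" --pt "0 0 2 0 0 0" --pt "0 0 1 0 0 0" --pt "0 0 0 0 0 0"

```text
time: 17.85
ee_pos: [0.4484, -0.3185, 0.2114]
eef_rot: [[0.707, 0.708, -0.001], [0.708, -0.707, 0.0], [-0.001, -0.001, -1.0]]
wrist_force: [-0.1, -0.5, -0.4]
grip_width: 1.002
```

Request:
move_arm --pt "0 0 0 0 0 0" --pt "0 0 0 0 0 0" --pt "0 0 0 0 0 0" --pt "0 0 0 0 0 0" --pt "0 0 0 0 0 0" --hand 4.5 --newtons 40

```text
time: 18.35
ee_pos: [0.4487, -0.3189, 0.2132]
eef_rot: [[0.707, 0.707, 0.002], [0.707, -0.707, -0.001], [0.001, 0.002, -1.0]]
wrist_force: [-1.7, 2.3, 6.6]
grip_width: 0.598
```

Request:
move_arm --pt "0 0 0 0 0 0" --pt "0 0 -0.5 0 0 0" --pt "0 0 -1.5 0 0 0" --pt "0 0 0 0 0 0" --pt "0 0 0 0 0 0"

```text
time: 18.85
ee_pos: [0.4486, -0.3187, 0.2324]
eef_rot: [[0.707, 0.707, 0.001], [0.707, -0.707, -0.0], [0.001, 0.001, -1.0]]
wrist_force: [-1.0, 0.2, -2.3]
grip_width: 0.591
```

Request:
move_arm --pt "0 0 -3 0 0 -7.5" --pt "0 0 -3 0 0 -7.5" --pt "0 0 -3 0 0 -7.5" --pt "0 0 -3 0 0 -7.5" --pt "0 0 -1.8 0 0 -7.5"

```text
time: 19.35
ee_pos: [0.4483, -0.3189, 0.3718]
eef_rot: [[0.126, 0.992, 0.002], [0.992, -0.126, -0.001], [-0.001, 0.002, -1.0]]
wrist_force: [0.4, 0.3, -3.4]
grip_width: 0.593
```

Request:
move_arm --pt "0 0 0 0 0 -7.5" --pt "2 1 0 0 0 0" --pt "3 1.5 0 0 0 0" --pt "3.5 1.5 0 0 0 0" --pt "3.5 1.5 0 0 0 0"

```text
time: 19.85
ee_pos: [0.5035, -0.1975, 0.3693]
eef_rot: [[0.001, 1.0, -0.001], [1.0, -0.001, 0.0], [0.0, -0.001, -1.0]]
wrist_force: [0.9, -0.4, -2.1]
grip_width: 0.592
```

Request:
move_arm --pt "3.5 1.5 0 0 0 0" --pt "3.5 1.5 0 0 0 0" --pt "3.5 1.5 0 0 0 0" --pt "3.5 1.5 0 0 0 0" --pt "3.5 1.5 0 0 0 0"

```text
time: 20.35
ee_pos: [0.5786, -0.022, 0.3692]
eef_rot: [[0.0, 1.0, -0.001], [1.0, -0.0, 0.0], [0.0, -0.001, -1.0]]
wrist_force: [0.2, -1.1, -2.9]
grip_width: 0.599
```

Request:
move_arm --pt "3.5 1.5 0 0 0 0" --pt "3.5 1.5 0 0 0 0" --pt "3.5 1.5 0 0 0 0" --pt "3.5 1 0 0 0 0" --pt "3.5 0 0 0 0 0"

```text
time: 20.85
ee_pos: [0.634, 0.1528, 0.3685]
eef_rot: [[0.0, 1.0, -0.001], [1.0, -0.0, -0.001], [-0.001, -0.001, -1.0]]
wrist_force: [0.2, -0.5, -2.8]
grip_width: 0.593
```

Request:
move_arm --pt "3.5 0 0 0 0 0" --pt "2 0 0 0 0 0" --pt "0 0 0 0 0 0" --pt "0 0 0 0 0 0" --pt "0 0 0 0 0 0"

```text
time: 21.35
ee_pos: [0.6337, 0.2042, 0.3697]
eef_rot: [[0.003, 1.0, 0.0], [1.0, -0.003, -0.001], [-0.001, 0.0, -1.0]]
wrist_force: [0.2, 0.1, -3.5]
grip_width: 0.593
```

Request:
move_arm --pt "2 0.5 0 0 0 0" --pt "2 0.4 0 0 0 0" --pt "0 0 0 0 0 0" --pt "0 0 2 0 0 0" --pt "0 0 3 0 0 0"

```text
time: 21.85
ee_pos: [0.6435, 0.2443, 0.3217]
eef_rot: [[0.002, 1.0, 0.005], [1.0, -0.002, 0.001], [0.001, 0.005, -1.0]]
wrist_force: [1.0, -0.5, -2.8]
grip_width: 0.592
```

Request:
move_arm --pt "0 0 3 0 0 0" --pt "0 0 3 0 0 0" --pt "0 0 2 0 0 0" --pt "0 0 0 0 0 0" --pt "0 0 0 0 0 0"

```text
time: 22.35
ee_pos: [0.6428, 0.245, 0.2404]
eef_rot: [[0.002, 1.0, 0.0], [1.0, -0.002, -0.001], [-0.001, 0.0, -1.0]]
wrist_force: [0.5, 0.2, -1.4]
grip_width: 0.594
```

```bash
python3 - <<'E'
from h import *
s=robot.state();print(s['ee_pos'])
a=save('side','sd1')['frame'];b=save('scene','sc1')['frame']
A=cv2.resize(a[60:260,200:360],(400,500),interpolation=cv2.INTER_CUBIC);B=cv2.resize(b[70:270,240:400],(400,500),interpolation=cv2.INTER_CUBIC)
cv2.imwrite('pics/p1.png',np.hstack([A,B]))
E
```

```text
[0.64281558 0.2450199  0.24036108]
side ['K', 'cam_to_world'] {}
scene ['K', 'cam_to_world'] {}
```

View pics/p1.png

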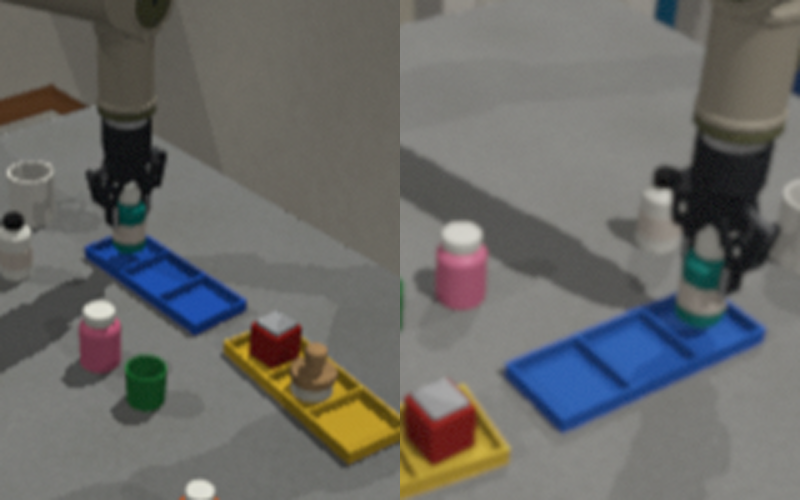

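The side and scene views show the teal bottle upright just above the far blue compartment, with tin and brush standing in the yellow tray. Next: lower, release, then on to the pink bottle.

Request:
move_arm --pt "0 0 1 0 0 0" --pt "0 0 0.7 0 0 0" --pt "0 0 0.5 0 0 0" --pt "0 0 0 0 0 0" --pt "0 0 0 0 0 0"

```text
time: 22.95
ee_pos: [0.6422, 0.2465, 0.2182]
eef_rot: [[-0.0, 1.0, -0.0], [1.0, 0.0, 0.0], [0.0, -0.0, -1.0]]
wrist_force: [-3.8, -0.6, 5.4]
grip_width: 0.593
```

Request:
move_arm --pt "0 0 0 0 0 0" --pt "0 0 0 0 0 0" --pt "0 0 0 0 0 0" --pt "0 0 0 0 0 0" --pt "0 0 0 0 0 0" --hand 8.54

```text
time: 23.45
ee_pos: [0.6424, 0.2464, 0.2176]
eef_rot: [[-0.0, 1.0, -0.0], [1.0, 0.0, -0.0], [-0.0, -0.0, -1.0]]
wrist_force: [0.2, 0.1, -0.6]
grip_width: 0.994
```

Request:
move_arm --pt "0 0 -2 0 0 0" --pt "0 0 -4 0 0 0" --pt "0 0 -4 0 0 0" --pt "0 0 -2.5 0 0 0" --pt "0 0 0 0 0 0"

```text
time: 23.95
ee_pos: [0.6434, 0.2463, 0.348]
eef_rot: [[0.0, 1.0, 0.008], [1.0, -0.0, 0.003], [0.003, 0.008, -1.0]]
wrist_force: [1.3, 0.4, 0.0]
grip_width: 1.003
```

Request:
move_arm --pt "-3 -3 0 0 0 0" --pt "-3 -3 0 0 0 0" --pt "-3.5 -3.5 0 0 0 0" --pt "-3.3 -3.2 0 0 0 0" --pt "-3 -3 0 0 0 0"

```text
time: 24.45
ee_pos: [0.4836, 0.0868, 0.3418]
eef_rot: [[0.0, 1.0, -0.001], [1.0, -0.0, -0.0], [-0.0, -0.001, -1.0]]
wrist_force: [-0.9, -1.0, 0.6]
grip_width: 1.001
```

Request:
move_arm --pt "-2 -2 0 0 0 0" --pt "-1 -0.9 0 0 0 0" --pt "0 0 0 0 0 0" --pt "0 0 0 0 0 0" --pt "0 0 0 0 0 0"

```text
time: 24.95
ee_pos: [0.4571, 0.0598, 0.3426]
eef_rot: [[-0.002, 1.0, 0.0], [1.0, 0.002, -0.001], [-0.001, 0.0, -1.0]]
wrist_force: [0.0, 0.9, -0.1]
grip_width: 1.001
```

Request:
move_arm --pt "-0.2 0 3 0 0 0" --pt "0 0 3 0 0 0" --pt "0 0 2 0 0 0" --pt "0 0 0 0 0 0" --pt "0 0 0 0 0 0"

```text
time: 25.45
ee_pos: [0.4569, 0.0569, 0.2628]
eef_rot: [[-0.001, 1.0, -0.001], [1.0, 0.001, -0.001], [-0.001, -0.001, -1.0]]
wrist_force: [1.1, -0.2, 0.2]
grip_width: 1.0
```

```bash
python3 - <<'E'
from h import *
c=save('wrist','w5')['frame'];a=save('scene','sc2')['frame'];print(robot.state()['ee_pos'])
A=cv2.resize(c,(500,375));B=cv2.resize(a[100:250,200:320],(300,375),interpolation=cv2.INTER_CUBIC)
cv2.imwrite('pics/p2.png',np.hstack([A,B]))
E
```

```text
wrist ['K', 'T_tool_cam'] {}
scene ['K', 'cam_to_world'] {}
[0.45722489 0.05677546 0.26378349]
```

View pics/p2.png

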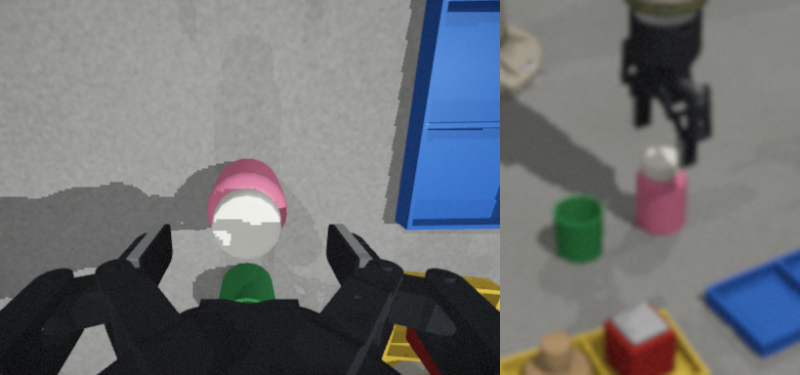

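The pink cap at (247,222) is centred between the pads. Going down to grip it.

Request:
move_arm --pt "0 0 2.5 0 0 0" --pt "0 0 2.5 0 0 0" --pt "0 0 1.3 0 0 0" --pt "0 0 0 0 0 0" --pt "0 0 0 0 0 0"

```text
time: 26.05
ee_pos: [0.4569, 0.0565, 0.2006]
eef_rot: [[0.0, 1.0, 0.001], [1.0, -0.0, 0.0], [0.0, 0.001, -1.0]]
wrist_force: [0.8, -0.3, 0.1]
grip_width: 1.003
```

Request:
move_arm --pt "0 0 0 0 0 0" --pt "0 0 0 0 0 0" --pt "0 0 0 0 0 0" --pt "0 0 0 0 0 0" --pt "0 0 0 0 0 0" --hand 5 --newtons 40

```text
time: 26.55
ee_pos: [0.4568, 0.0565, 0.201]
eef_rot: [[-0.0, 1.0, 0.001], [1.0, 0.0, 0.001], [0.001, 0.001, -1.0]]
wrist_force: [-3.5, -1.1, 9.1]
grip_width: 0.67
```

Request:
move_arm --pt "0 0 0 0 0 0" --pt "0 0 -0.5 0 0 0" --pt "0 0 -1.5 0 0 0" --pt "0 0 0 0 0 0" --pt "0 0 0 0 0 0"

```text
time: 27.05
ee_pos: [0.4564, 0.0565, 0.2199]
eef_rot: [[-0.0, 1.0, 0.001], [1.0, 0.0, 0.001], [0.001, 0.001, -1.0]]
wrist_force: [-0.3, -0.5, -1.1]
grip_width: 0.663
```

Request:
move_arm --pt "0 0 -3 0 0 0" --pt "0 0 -4 0 0 0" --pt "0 0 -3 0 0 0" --pt "1 2 0 0 0 0" --pt "1.5 3 0 0 0 0"

```text
time: 27.55
ee_pos: [0.5064, 0.081, 0.3206]
eef_rot: [[0.001, 1.0, 0.001], [1.0, -0.001, 0.002], [0.002, 0.001, -1.0]]
wrist_force: [0.0, -0.7, -0.4]
grip_width: 0.664
```

Request:
move_arm --pt "2 4 0 0 0 0" --pt "2 4 0 0 0 0" --pt "2 3.5 0 0 0 0" --pt "1.3 2.3 0 0 0 0" --pt "0 0 0 0 0 0"

```text
time: 28.05
ee_pos: [0.646, 0.1573, 0.3169]
eef_rot: [[-0.003, 1.0, -0.002], [1.0, 0.003, -0.001], [-0.001, -0.002, -1.0]]
wrist_force: [-1.0, -0.6, -2.6]
grip_width: 0.666
```

Request:
move_arm --pt "0 0 0 0 0 0" --pt "0 0 3 0 0 0" --pt "0 0 3 0 0 0" --pt "0 0 3 0 0 0" --pt "0 0 0 0 0 0"

```text
time: 28.55
ee_pos: [0.6417, 0.1536, 0.225]
eef_rot: [[0.001, 1.0, -0.009], [1.0, -0.001, -0.002], [-0.002, -0.009, -1.0]]
wrist_force: [-1.2, -0.0, -3.0]
grip_width: 0.663
```

Request:
move_arm --pt "0 0 0.8 0 0 0" --pt "0 0 0.6 0 0 0" --pt "0 0 0.3 0 0 0" --pt "0 0 0 0 0 0" --pt "0 0 0 0 0 0"

```text
time: 29.05
ee_pos: [0.6446, 0.1545, 0.2133]
eef_rot: [[-0.0, 1.0, 0.001], [1.0, 0.0, 0.0], [0.0, 0.001, -1.0]]
wrist_force: [-0.6, -0.4, -1.4]
grip_width: 0.664
```

Request:
move_arm --pt "0 0 0 0 0 0" --pt "0 0 0 0 0 0" --pt "0 0 0 0 0 0" --pt "0 0 0 0 0 0" --pt "0 0 0 0 0 0"

```text
time: 29.55
ee_pos: [0.6444, 0.1544, 0.2127]
eef_rot: [[-0.0, 1.0, -0.0], [1.0, 0.0, -0.0], [-0.0, -0.0, -1.0]]
wrist_force: [-0.1, 0.0, -2.3]
grip_width: 0.665
```

Request:
move_arm --pt "0 0 0.3 0 0 0" --pt "0 0 0.3 0 0 0" --pt "0 0 0 0 0 0" --pt "0 0 0 0 0 0" --pt "0 0 0 0 0 0"

```text
time: 30.05
ee_pos: [0.6443, 0.1544, 0.2065]
eef_rot: [[0.0, 1.0, -0.0], [1.0, -0.0, -0.0], [-0.0, -0.0, -1.0]]
wrist_force: [0.0, 0.5, -1.5]
grip_width: 0.669
```

Request:
move_arm --pt "0 0 0 0 0 0" --pt "0 0 0 0 0 0" --pt "0 0 0 0 0 0" --pt "0 0 0 0 0 0" --pt "0 0 0 0 0 0" --hand 8.54

```text
time: 30.55
ee_pos: [0.6444, 0.1545, 0.2067]
eef_rot: [[-0.0, 1.0, 0.0], [1.0, 0.0, 0.0], [0.0, 0.0, -1.0]]
wrist_force: [0.4, -0.9, 0.1]
grip_width: 1.001
```

Request:
move_arm --pt "0 0 -2 0 0 0" --pt "0 0 -4 0 0 0" --pt "0 0 -4 0 0 0" --pt "0 0 -3 0 0 0" --pt "0 0 0 0 0 0"

```text
time: 31.05
ee_pos: [0.6456, 0.1541, 0.3425]
eef_rot: [[0.0, 1.0, 0.008], [1.0, -0.0, 0.002], [0.002, 0.008, -1.0]]
wrist_force: [0.6, -0.9, -0.3]
grip_width: 1.001
```

Request:
move_arm --pt "-3 -3 0 0 0 0" --pt "-3.5 -3.2 0 0 0 0" --pt "-3.5 -3.2 0 0 0 0" --pt "-3.5 -3.2 0 0 0 0" --pt "-3.5 -3 0 0 0 0"

```text
time: 31.55
ee_pos: [0.4866, -0.0168, 0.3361]
eef_rot: [[-0.0, 1.0, -0.001], [1.0, 0.0, 0.0], [0.0, -0.001, -1.0]]
wrist_force: [0.3, -1.1, 0.6]
grip_width: 0.999
```

Request:
move_arm --pt "-2 -2 0 0 0 0" --pt "-1.2 -1.1 0 0 0 0" --pt "0 0 3 0 0 0" --pt "0 0 3 0 0 0" --pt "0 0 0 0 0 0"

```text
time: 32.05
ee_pos: [0.4562, -0.0467, 0.2737]
eef_rot: [[-0.001, 1.0, -0.006], [1.0, 0.001, -0.001], [-0.001, -0.006, -1.0]]
wrist_force: [-0.5, -0.2, 1.0]
grip_width: 0.999
```

```bash
python3 - <<'E'
from h import *
c=save('wrist','w6')['frame'];a=save('scene','sc3')['frame'];print(robot.state()['ee_pos'])
A=cv2.resize(c,(480,360));B=cv2.resize(a[110:260,220:390],(408,360),interpolation=cv2.INTER_CUBIC)
cv2.imwrite('pics/p3.png',np.hstack([A,B])[:,:800])
E
```

```text
wrist ['K', 'T_tool_cam'] {}
scene ['K', 'cam_to_world'] {}
[ 0.45769681 -0.04719539  0.2769096 ]
```

View pics/p3.png

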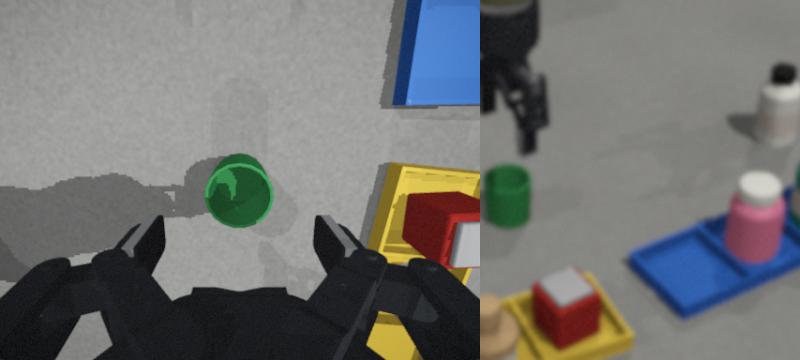

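Pink bottle upright in the middle blue compartment. The cup's mouth at (239,195) is centred between the pads, so I'm going down to grip it lightly.

Request:
move_arm --pt "-0.1 0 3 0 0 0" --pt "0 0 3 0 0 0" --pt "0 0 2 0 0 0" --pt "0 0 0 0 0 0" --pt "0 0 0 0 0 0"

```text
time: 32.65
ee_pos: [0.4583, -0.0485, 0.198]
eef_rot: [[-0.0, 1.0, 0.001], [1.0, 0.0, -0.0], [-0.0, 0.001, -1.0]]
wrist_force: [0.1, 0.2, 0.0]
grip_width: 1.001
```

Request:
move_arm --pt "0 0 0 0 0 0" --pt "0 0 0 0 0 0" --pt "0 0 0 0 0 0" --pt "0 0 0 0 0 0" --pt "0 0 0 0 0 0" --hand 5 --newtons 25

```text
time: 33.15
ee_pos: [0.4581, -0.0486, 0.1982]
eef_rot: [[-0.0, 1.0, 0.002], [1.0, 0.0, 0.001], [0.001, 0.002, -1.0]]
wrist_force: [-2.4, 1.3, 10.3]
grip_width: 0.632
```

Request:
move_arm --pt "0 0 0 0 0 0" --pt "0 0 -0.5 0 0 0" --pt "0 0 -1.5 0 0 0" --pt "0 0 0 0 0 0" --pt "0 0 0 0 0 0"

```text
time: 33.65
ee_pos: [0.4575, -0.0485, 0.217]
eef_rot: [[-0.0, 1.0, 0.001], [1.0, 0.0, 0.001], [0.001, 0.001, -1.0]]
wrist_force: [-0.2, 0.2, -0.0]
grip_width: 0.633
```

Request:
move_arm --pt "0 0 -3 0 0 0" --pt "0 0 -3 0 0 0" --pt "0 0 -2.3 0 0 0" --pt "1.2 2 0 0 0 0" --pt "1.8 3 0 0 0 0"

```text
time: 34.15
ee_pos: [0.5073, -0.0193, 0.3004]
eef_rot: [[0.002, 1.0, 0.001], [1.0, -0.002, 0.002], [0.002, 0.001, -1.0]]
wrist_force: [1.2, 0.6, -0.3]
grip_width: 0.634
```

Request:
move_arm --pt "2.2 3.6 0 0 0 0" --pt "2.2 3.6 0 0 0 0" --pt "2.2 3.6 0 0 0 0" --pt "1.8 3.1 0 0 0 0" --pt "0 0 0 0 0 0"

```text
time: 34.65
ee_pos: [0.6487, 0.0699, 0.297]
eef_rot: [[-0.006, 1.0, -0.001], [1.0, 0.006, 0.0], [0.0, -0.001, -1.0]]
wrist_force: [-1.0, 0.8, -0.5]
grip_width: 0.631
```

Request:
move_arm --pt "0 0 0 0 0 0" --pt "0 0 0 0 0 0" --pt "0 0 3 0 0 0" --pt "0 0 3 0 0 0" --pt "0 0 0 0 0 0"

```text
time: 35.15
ee_pos: [0.644, 0.0648, 0.2359]
eef_rot: [[0.001, 1.0, -0.007], [1.0, -0.001, -0.001], [-0.001, -0.007, -1.0]]
wrist_force: [-0.8, -0.1, -0.8]
grip_width: 0.63
```

Request:
move_arm --pt "0 0 1.5 0 0 0" --pt "0 0 0 0 0 0" --pt "0 0 0 0 0 0" --pt "0 0 0 0 0 0" --pt "0 0 0 0 0 0"

```text
time: 35.65
ee_pos: [0.6467, 0.0654, 0.2257]
eef_rot: [[0.0, 1.0, 0.001], [1.0, -0.0, 0.0], [0.0, 0.001, -1.0]]
wrist_force: [-0.4, -0.7, 0.3]
grip_width: 0.634
```

Down 2.2 cm, release, and retreat straight up.

Request:
move_arm --pt "0 0 1 0 0 0" --pt "0 0 0.8 0 0 0" --pt "0 0 0.3 0 0 0" --pt "0 0 0 0 0 0" --pt "0 0 0 0 0 0"

```text
time: 36.15
ee_pos: [0.6462, 0.0654, 0.2033]
eef_rot: [[-0.0, 1.0, -0.001], [1.0, 0.0, -0.0], [-0.0, -0.001, -1.0]]
wrist_force: [-1.2, 0.3, 1.5]
grip_width: 0.632
```

Request:
move_arm --pt "0 0 0.1 0 0 0" --pt "0 0 0 0 0 0" --pt "0 0 0 0 0 0" --pt "0 0 0 0 0 0" --pt "0 0 0 0 0 0"

```text
time: 36.65
ee_pos: [0.6462, 0.0654, 0.2032]
eef_rot: [[-0.0, 1.0, -0.0], [1.0, 0.0, 0.0], [0.0, -0.0, -1.0]]
wrist_force: [-4.7, -0.2, 9.3]
grip_width: 0.631
```

Request:
move_arm --pt "0 0 0 0 0 0" --pt "0 0 0 0 0 0" --pt "0 0 0 0 0 0" --pt "0 0 0 0 0 0" --pt "0 0 0 0 0 0" --hand 8.54

```text
time: 37.15
ee_pos: [0.6463, 0.0654, 0.2025]
eef_rot: [[0.0, 1.0, -0.0], [1.0, -0.0, -0.0], [-0.0, -0.0, -1.0]]
wrist_force: [0.5, 0.1, 0.1]
grip_width: 0.998
```

Request:
move_arm --pt "0 0 -2 0 0 0" --pt "0 0 -4 0 0 0" --pt "0 0 -5 0 0 0" --pt "0 0 -5 0 0 0" --pt "0 0 -4 0 0 0"

```text
time: 37.65
ee_pos: [0.6463, 0.0651, 0.406]
eef_rot: [[0.0, 1.0, 0.002], [1.0, -0.0, 0.0], [0.0, 0.002, -1.0]]
wrist_force: [1.9, 0.4, 0.4]
grip_width: 0.998
```

Request:
move_arm --pt "0 -4 0 0 0 0" --pt "0 -5 0 0 0 0" --pt "0 -4 0 0 0 0" --pt "0 0 0 0 0 0" --pt "0 0 0 0 0 0"

```text
time: 38.15
ee_pos: [0.5157, 0.0655, 0.4032]
eef_rot: [[-0.001, 1.0, 0.001], [1.0, 0.001, 0.002], [0.002, 0.001, -1.0]]
wrist_force: [0.2, -0.0, 0.1]
grip_width: 0.999
```

```bash
python3 - <<'E'
from h import *
a=save('side','sd9')['frame'];b=save('scene','sc9')['frame'];s=robot.state();print(s['ee_pos'],s['time'],s['wrist_force'])
cv2.imwrite('pics/p9a.png',cv2.resize(b[130:310,60:440],None,fx=2.1,fy=2.1,interpolation=cv2.INTER_CUBIC))
cv2.imwrite('pics/p9b.png',cv2.resize(a[112:312,180:420],None,fx=3,fy=3,interpolation=cv2.INTER_CUBIC))
E
```

```text
side ['K', 'cam_to_world'] {}
scene ['K', 'cam_to_world'] {}
[0.5170151  0.06562604 0.40312613] 38.25 [-0.25599037 -0.28521873  0.38281159]
```

View pics/p9a.png

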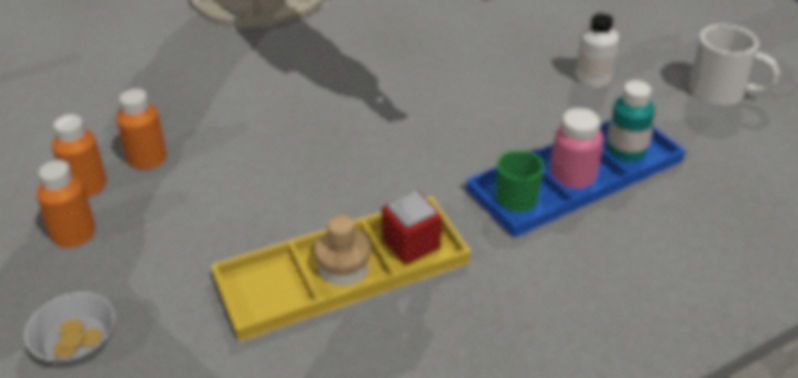

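View pics/p9b.png

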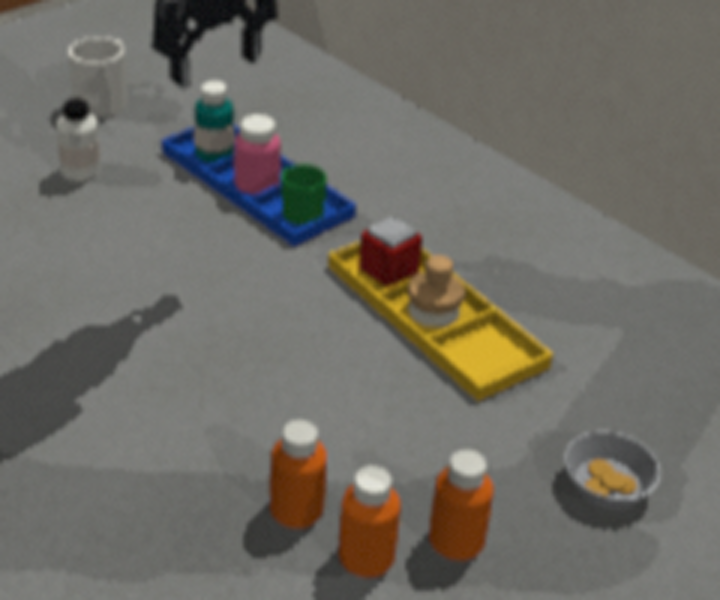

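All five items stand upright, each in its own compartment. The bleach, dish, mug and orange bottles are at the same pixels as at the start. I'll do one numeric check and hand in.

```bash
python3 - <<'E'
from h import *
sc=lambda x,y,z:px2w('sc9',60+(x+.5)/2.1-.5,130+(y+.5)/2.1-.5,z)
sd=lambda x,y,z:px2w('sd9',180+(x+.5)/3-.5,112+(y+.5)/3-.5,z)
for n,a,b,z in [('teal',(638,88),(214,88),.105),('pink',(581,119),(258,123),.093),('cup',(520,164),(304,177),.06),('tin',(413,208),(391,231),.065),('knob',(341,224),(438,264),.073)]:
    print(n,sc(*a,z)[:2].round(3),sd(*b,z)[:2].round(3))
print(robot.job_done())
E
```

```text
teal [0.645 0.241] [0.642 0.239]
pink [0.648 0.152] [0.646 0.153]
cup [0.648 0.066] [0.646 0.064]
tin [ 0.655 -0.085] [ 0.648 -0.087]
knob [ 0.645 -0.169] [ 0.639 -0.171]
the job is handed in; nothing more can be done
None
```

Both laundry kits are made up and the job is handed in, at about 38 s of the 125 s allowed. `job_done()` gives no verdict, so this rests on my own checks.

- **Blue tray:** the teal detergent, pink softener and green cup each stand upright in their own compartment.
- **Yellow tray:** the red tin and the brush, on its bristles, each stand upright in their own compartment. The third compartment is empty.
- **Position check:** I located all five things in both fixed cameras after letting go. The two views agreed within about 7 mm, and each thing is within about 7 mm of its compartment centre.
- **Things to leave alone:** the bleach, dish, mug and the three orange look-alikes sit at the same pixels as at the start.
- **Robot:** the gripper was open and clear of everything, and the wrist force stayed under 11 N in every reading.

No check failed. I judged how flat and upright things stand by eye in the final pictures and did not measure the tilt.

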